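# Take a reading in the tilted sample pot

## Robot

A 6-joint arm with a two-finger parallel gripper is mounted at the origin on the work surface. World frame = base frame: x ahead of the robot, y to its left, z up, the work surface at z = 0. Lengths are in m, angles in rad, forces in N, time in s.
With the tool pointing down it reaches from about 0.35 to 0.925 m from the base axis. Payload 6.4 kg.
Tool frame: the origin (TCP) lies at the very end of the fingers, on their centre line; the grasp point (between the pads) lies 19 mm behind it; z points along the fingers, x is the direction in which the jaws open and shut, and the axes are right-handed (so a half turn about z gives the same grasp; the last joint's range is limited). The gripper opens to 94 mm and grips with 3 to 60 N. Pads are 16 mm wide; open, the fingers measure 119 mm over their backs; the gripper's body (75 mm by 177 mm) begins 78 mm behind the grasp point.
Start: joints at [-1.31, 0.245, 1.558, -0, 1.339, -0.174], TCP at [0.274, -0.59, 0.205] pointing down, gripper open.
Joint ranges: [-3.13, 3.13], [-1.02, 2.26], [0.13, 2.54], [-0.95, 4.09], [0.21, 2.88], [-2.74, 2.74]. Speed limits (rad/s): [2.57, 2.57, 3.14, 3.14, 3.14, 3.14].

## Interface

Orientations are given as a unit quaternion [w, x, y, z].
In Python, from station import env gives the robot as it stands. Calls block until the motion is done:
- env.move_to(position, orientation): joint-space move of the TCP to a pose.
- env.movel(position, attitude=None, velocity=0.15, max_force=None): straight line of the TCP; attitude=None keeps the orientation; velocity is the mean speed in m/s. With max_force (N) it stops when the force on the tool has changed by that much, and returns True; else False.
- env.move_joints(angles): joint-space move.
- env.open() and env.clamp(force=None): open the fingers fully, or close them until they stop; force is the grip in N (None keeps the last).
- env.sleep(seconds).
- env.solve_ik(position, orientation): joint angles nearest the present ones, or None.
- env.capture(name): name is "scene" or "top" or "wrist"; returns a dict with "color" (400x640x3 uint8, blue, green, red), "range_z" (400x640 float32, m along the optical axis (not along the pixel's ray), 0 where there is no reading), "intrinsics" (3x3 intrinsics, pixels), "R" (3x3) and "t" (3): a world point X has camera coordinates R X + t; the wrist camera has in their place "hand_eye" (4x4, takes a point from camera to tool coordinates, whose origin is the TCP and whose axes are the tool frame's). Camera axes: x right, y down, z forward; pixel columns grow to the right and rows downward; lengths in m; the calibration is good to about 2 mm. The wrist camera is an equidistant fisheye: a pixel r from the principal point sees the ray r / f radians off the axis. A picture is of the moment at which its call begins: read the wrist's pose just before it.
A pose or a line that the arm cannot do raises env.PlanningError and nothing moves.
- env.finish_job(): hands the job in, once; it reports no verdict.
Readings, each from a call of its own:
- env.current_t(): time.
- env.current_joint_pos(): joint angles.
- env.current_joint_velocities(): joint speeds.
- env.current_joint_efforts(): joint torques, N m.
- env.current_ee_pos(): TCP position.
- env.current_orientation(): TCP orientation.
- env.current_force(): force on the tool from outside, world axes, zero at the start.
- env.current_moment(): the same for the moment, N m.
- env.current_gripper_width(): finger opening in m.
Only numpy, scipy, OpenCV 4.12 (cv2) and the standard library are available. Lean on these libraries where they do the work, as an engineer would, in place of code of your own. Each camera call takes 0.05 s, during which the arm holds its last target.

## Task

Take the orange-handled probe out of the rack, dip its steel tip straight down the axis of the leaning green pot, about three quarters of the way in, and keep it there for about a second without ramming the pot. Then draw it out and lower it, not drop it, tip down into the yellow cup for used probes and let go. Keep the probe out of the white pot, and leave the blue probe and the other things on the bench where they are.

Things in the scene. Friction and masses are not known exactly. Their poses are not given: they have to be found in the camera images.
- probe: wireless probe with ORANGE handle, 160 mm long, about 140 g, hanging upright in the rack. Origin: its tip; z axis from tip to handle. Steel shaft 12 mm in diameter from z = 0 to 100 mm, then a square handle 28 x 28 mm (sides along its x and y) to z = 160 mm. The handle's underside rests on the rack's top: lift it over 100 mm to clear
- spare: the same probe with a BLUE handle, hanging in the rack's other hole, its top 172 mm above the bench; leave it alone. Same origin and axes
- rack: fixed grey and white probe rack, foot 100 x 170 mm, top plate 50 x 150 mm with its upper face at 112 mm. Two holes 90 mm apart along its y axis (either may hold the orange probe). Origin: centre of its underside on the bench
- pot_green: GREEN empty sample pot, outside diameter 46 mm, inside 38, length 75, floor 7 thick (68 deep), fixed on a grey sloping cradle fixed to the bench. Its axis leans 40 degrees from vertical, mouth up and to the robot's left (+y, within 25 degrees). Origin: centre of the outer bottom; z axis: out along the pot's axis (mouth at z = 75 mm)
- pot_green_mouth (a point): centre of the green pot's mouth, in the plane of the rim; z axis out along the pot's axis
- pot_white: WHITE empty sample pot, outside diameter 46 mm, inside 38, length 75, floor 7 thick (68 deep), fixed on a grey sloping cradle fixed to the bench. Its axis leans 40 degrees from vertical, mouth up and to the robot's left (+y, within 25 degrees). Origin: centre of the outer bottom; z axis: out along the pot's axis (mouth at z = 75 mm). Not to be entered
- cup: yellow upright cup for used probes, fixed to the bench, 56 mm outside and 46 mm inside diameter, 85 mm tall, floor 5 mm thick, on a 68 mm rubber foot disc. Origin: centre of its underside; z up
- amber: brown glass bottle with white cap, 60 mm across, 130 tall; loose bystander, leave alone. Origin: centre of its underside
- dishes: stack of two clear round dishes, 90 mm across, 29 tall; loose bystander, leave alone. Origin: centre of its underside
- slidebox: blue slide box, 80 x 120 mm, 34 tall; loose bystander, leave alone. Origin: centre of its underside
- beaker: empty glass beaker, 70 mm across, 85 tall; loose bystander, leave alone. Origin: centre of its underside
- jar: small glass jar with white lid, 56 mm across, 62 tall; loose bystander, leave alone. Origin: centre of its underside
- spatula: steel spatula with a handle, 160 mm long, lying flat; loose bystander, leave alone. Origin: centre of its underside
- wash: white plastic bottle with red cap, 64 mm across, 150 tall; loose bystander, leave alone. Origin: centre of its underside

How it is judged:
On the way:
1. the tip of the orange probe is in the green pot, at least 43 mm below the mouth, the probe within 17 degrees of the pot's axis, for 0.6 s (x of probe in the frame of pot_green between -0.019 and 0.019 m and y of probe in the frame of pot_green between -0.019 and 0.019 m and z of probe in the frame of pot_green between -0.003 and 0.032 m and angle between the z axis of probe and the z axis of pot_green, either way round below 0.3 rad), for 0.6 s.
At the end, for the whole second after the job is handed in: The orange probe stands tip down in the yellow cup, its tip less than 35 mm above the cup's underside, leaning less than 34 degrees, released and at rest; the blue probe is within 15 mm and every bystander within 30 mm of where it began (z of probe in the frame of cup between -0.003 and 0.035 m and horizontal distance between probe and cup below 0.024 m and angle between probe's own z axis and vertical below 0.6 rad and linear speed of probe below 0.02 m/s and angular speed of probe below 0.2 rad/s and distance of spare from where it was at the start of the episode below 0.015 m and distance of each of amber, dishes, slidebox, beaker, jar, spatula, wash from where it was at the start of the episode below 0.03 m); the robot touches nothing.
It fails at once if the orange probe presses on the green pot or its floor with more than 15 N (contact force between probe and pot_green above 15 N).
It fails at once if the orange probe's tip enters the white pot (x of probe in the frame of pot_white between -0.019 and 0.019 m and y of probe in the frame of pot_white between -0.019 and 0.019 m and z of probe in the frame of pot_white between -0.003 and 0.07 m).
It fails at once if the orange probe is dropped: it moves faster than 0.8 m/s with no finger on it (linear speed of probe above 0.8 m/s and contact force between the fingers and probe below 0.05 N).
It fails at once if the blue probe is moved more than 15 mm or a bystander more than 30 mm (distance of spare from where it was at the start of the episode above 0.015 m or distance of any of amber, dishes, slidebox, beaker, jar, spatula, wash from where it was at the start of the episode above 0.03 m).
It also fails if it takes over 64 s, if anything falls off the work surface, if the arm or the gripper's body presses on something with over 40 N, if the wrist force passes 120 N, or if a joint passes its speed limit or range.

## Working session

There is one attempt and no reset: what is moved stays moved. The work goes in short steps, each a Python script; the robot and the scene stay as the last script left them, time stands still between calls to the robot, and variables do not carry over. Pictures are saved under pics/ and viewed, and the job is handed in when it is done.

```bash
mkdir -p pics; ls; python3 - <<'E'
from station import env
import cv2,numpy as np
for n in ("scene","top"):
    c=env.capture(n); cv2.imwrite(f"pics/{n}0.png",c["color"]); np.savez(f"{n}0.npz",**c)
    print(n,c["intrinsics"].tolist(),(-c["R"].T@c["t"]).round(3),c["R"].round(3).tolist())
print(env.current_t())
E
```

```text
pics
scene [[386.57611805937387, 0.0, 323.11043408205967], [0.0, 386.57611805937387, 193.98614946217128], [0.0, 0.0, 1.0]] [ 1.139 -0.373  0.817] [[0.486, 0.874, 0.018], [0.644, -0.344, -0.683], [-0.591, 0.344, -0.73]]
top [[388.5372508013458, 0.0, 317.62480313737933], [0.0, 388.5372508013458, 205.7999404126374], [0.0, 0.0, 1.0]] [ 0.384 -0.024  0.992] [[-0.004, -1.0, -0.001], [-0.982, 0.004, -0.19], [0.19, 0.0, -0.982]]
0.1
```

View pics/scene0.png

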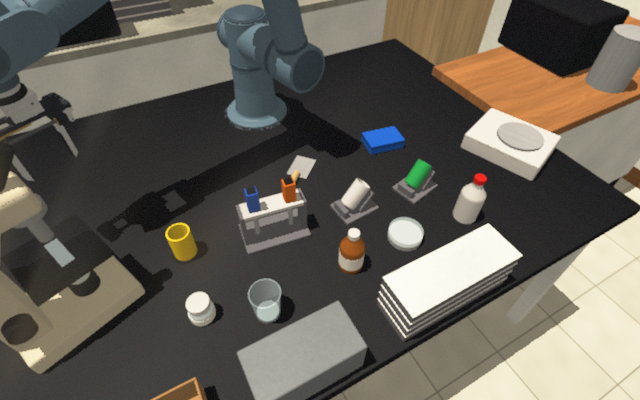

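View pics/top0.png

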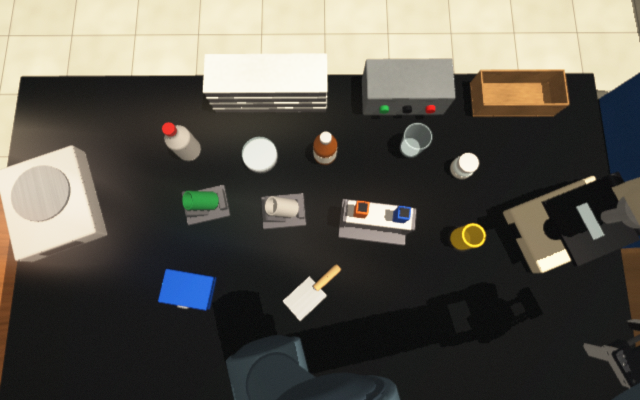

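```bash
cat > h.py <<'E'
import numpy as np,cv2
def cloud(c):
    d=c["range_z"];v,u=np.mgrid[:400,:640];K=c["intrinsics"]
    P=np.stack([(u-K[0,2])*d/K[0,0],(v-K[1,2])*d/K[1,1],d],-1)
    P=(P-c["t"])@c["R"]; P[d==0]=np.nan
    return P
def hsv(c): return cv2.cvtColor(c["color"],cv2.COLOR_BGR2HSV)
E
python3 - <<'E'
from h import *
for n in("scene","top"):
    c=dict(np.load(n+"0.npz"));P=cloud(c);H=hsv(c);h,s,v=H[...,0],H[...,1],H[...,2]
    def reg(name,m,box):
        x0,y0,x1,y1=box; M=np.zeros_like(m);M[y0:y1,x0:x1]=1; m=m&M&np.isfinite(P[...,0]);p=P[m]
        print(n,name,m.sum(),"min",np.nanpercentile(p,3,0).round(3),"max",np.nanpercentile(p,97,0).round(3),"med",np.median(p,0).round(3)); return p
    B=dict(scene=dict(o=(270,165,305,210),b=(238,178,268,215),g=(395,150,440,195),y=(160,215,205,265)),top=dict(o=(350,195,375,222),b=(388,200,415,225),g=(175,180,225,220),y=(445,220,492,256)))[n]
    for nm,m in dict(o=(h<15)&(s>150)&(v>80),b=(h>100)&(h<130)&(s>120),g=(h>45)&(h<80)&(s>120),y=(h>18)&(h<35)&(s>120)).items():
        p=reg(nm,m,B[nm])
        zt=np.nanpercentile(p[:,2],90)
        q=p[p[:,2]>zt-.012]; print("   top:",zt.round(3),q.mean(0).round(3),q.min(0).round(3),q.max(0).round(3),len(q))
    box=dict(scene=(225,160,480,260),top=(170,170,430,250))[n];x0,y0,x1,y1=box
    cv2.imwrite(f"pics/{n}crop.png",cv2.resize(c["color"][y0:y1,x0:x1],None,fx=3,fy=3,interpolation=cv2.INTER_CUBIC))
E
```

```text
scene o 262 min [ 0.505 -0.136  0.093] max [ 0.555 -0.105  0.173] med [ 0.552 -0.126  0.148]
   top: 0.171 [ 0.548 -0.124  0.168] [ 0.527 -0.136  0.159] [ 0.556 -0.108  0.175] 92
scene b 235 min [ 0.515 -0.225  0.116] max [ 0.543 -0.198  0.173] med [ 0.54  -0.214  0.15 ]
   top: 0.172 [ 0.535 -0.213  0.168] [ 0.512 -0.226  0.16 ] [ 0.545 -0.196  0.175] 84
scene g 449 min [0.563 0.226 0.032] max [0.606 0.289 0.098] med [0.591 0.252 0.07 ]
   top: 0.093 [0.585 0.265 0.09 ] [0.558 0.249 0.081] [0.6   0.287 0.103] 137
scene y 907 min [ 0.447 -0.419  0.   ] max [ 0.516 -0.365  0.085] med [ 0.505 -0.391  0.055]
   top: 0.083 [ 0.49 -0.39  0.08] [ 0.462 -0.417  0.071] [ 0.518 -0.363  0.088] 266
top o 150 min [ 0.525 -0.137  0.002] max [ 0.589 -0.105  0.175] med [ 0.533 -0.117  0.17 ]
   top: 0.173 [ 0.539 -0.118  0.171] [ 0.526 -0.135  0.161] [ 0.556 -0.105  0.176] 102
top b 152 min [ 0.514 -0.223  0.127] max [ 0.542 -0.194  0.175] med [ 0.522 -0.202  0.169]
   top: 0.173 [ 0.527 -0.207  0.171] [ 0.513 -0.223  0.161] [ 0.542 -0.194  0.176] 94
top g 599 min [0.556 0.229 0.045] max [0.598 0.299 0.099] med [0.577 0.259 0.073]
   top: 0.095 [0.576 0.268 0.092] [0.553 0.252 0.083] [0.597 0.296 0.104] 168
top y 802 min [ 0.463 -0.447 -0.001] max [ 0.517 -0.362  0.085] med [ 0.49  -0.398  0.045]
   top: 0.083 [ 0.49  -0.388  0.081] [ 0.462 -0.417  0.071] [ 0.517 -0.361  0.088] 219
```

View pics/topcrop.png

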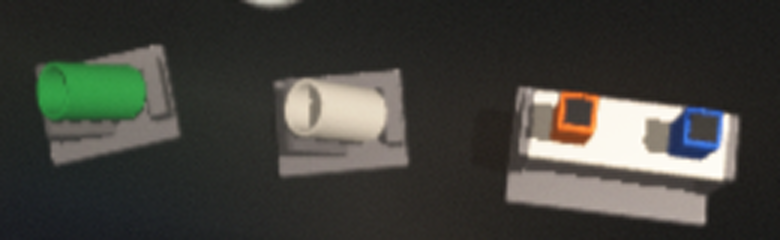

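View pics/scenecrop.png

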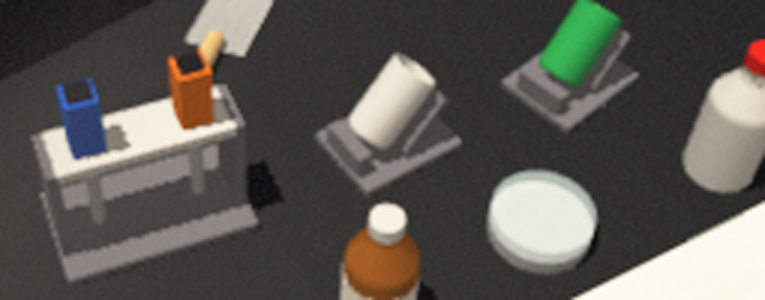

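```bash
cat > fit.py <<'E'
from h import *
from scipy.optimize import least_squares
G=[];
for n in("scene","top"):
    c=dict(np.load(n+"0.npz"));P=cloud(c);H=hsv(c);h,s,v=H[...,0],H[...,1],H[...,2]
    for nm,m,(x0,y0,x1,y1) in (("green",(h>45)&(h<80)&(s>120),dict(scene=(395,150,440,195),top=(175,180,225,220))[n]),("white",(v>140)&(s<80),dict(scene=(335,172,376,217),top=(258,190,306,222))[n])):
        M=np.zeros_like(m);M[y0:y1,x0:x1]=1; m=cv2.erode((m&M).astype(np.uint8),np.ones((3,3)))>0
        p=P[m&np.isfinite(P[...,0])]; G.append((n,nm,p))
def axis(az,t=np.radians(40)): return np.array([np.sin(t)*np.sin(az),np.sin(t)*np.cos(az),np.cos(t)])
def fit(p,r0=.023,free=False):
    p=p[p[:,2]>.03]
    def f(x):
        a=axis(x[0],x[3] if free else np.radians(40)); d=p-np.array([x[1],p[:,1].mean(),x[2]]); d=d-np.outer(d@a,a)
        return np.linalg.norm(d,axis=1)-r0
    for az0 in(0,):
        r=least_squares(f,[az0,p[:,0].mean(),p[:,2].mean()-.01,.7],loss="soft_l1",f_scale=.002)
    a=axis(r.x[0],r.x[3] if free else np.radians(40)); o=np.array([r.x[1],p[:,1].mean(),r.x[2]]);
    res=f(r.x);k=abs(res)<.004; q=(p[k]-o)@a
    lo,hi=np.percentile(q,[.5,99.5])
    print(len(p),"az",np.degrees(r.x[0]).round(1),"tilt",np.degrees(r.x[3]).round(1),"rms",res[k].std().round(4),k.mean().round(2),"len",(hi-lo).round(4),"mouth",(o+a*hi).round(4),"bottom",(o+a*lo).round(4))
for nm in("green","white"):
    S=[g for g in G if g[1]==nm]
    for g in S: print(nm,g[0]); fit(g[2]); fit(g[2],free=True)
    print(nm,"both"); fit(np.vstack([g[2] for g in S])); fit(np.vstack([g[2] for g in S]),free=True)
c=dict(np.load("top0.npz"));P=cloud(c)
for nm,(u,v) in dict(washcap=(169,129),wash=(186,146),amber=(326,136),whitepotrim=(270,206),dish=(260,155)).items(): print(nm,P[v,u].round(3))
E
python3 fit.py
python3 - <<'E'
from station import env
import numpy as np
from scipy.spatial.transform import Rotation as R
def q(M): x=R.from_matrix(M).as_quat(); return [x[3],x[0],x[1],x[2]]
print(env.current_orientation(),env.current_gripper_width())
az=np.radians(0)
for yaw in(-8.4,81.6,171.6,-98.4):
    y=np.radians(yaw); x=np.array([np.cos(y),np.sin(y),0]);z=np.array([0,0,-1.]);M=np.c_[x,np.cross(z,x),z]
    a=np.array([0,np.sin(.698),np.cos(.698)])
    # rotate tool tilting
    T=R.from_rotvec([-.698,0,0]).as_matrix()@M
    s=[env.solve_ik([.541,-.1205,.123],q(M)),env.solve_ik([.541,-.1205,.24],q(M)),env.solve_ik(list(np.array([.577,.28,.093])+a*.073),q(T)),env.solve_ik(list(np.array([.577,.28,.093])+a*.15),q(T)),env.solve_ik([.49,-.389,.13],q(M)),env.solve_ik([.49,-.389,.25],q(M))]
    print(yaw); [print("  ",None if k is None else np.round(k,2)) for k in s]
E
```

```text
green scene
341 az -12.4 tilt 40.1 rms 0.0016 0.99 len 0.0686 mouth [0.5757 0.2847 0.0852] bottom [0.5852 0.2416 0.0326]
341 az -12.4 tilt 40.0 rms 0.0016 0.99 len 0.0686 mouth [0.5757 0.2847 0.0852] bottom [0.5852 0.2416 0.0326]
green top
489 az -15.3 tilt 40.1 rms 0.0014 0.89 len 0.0682 mouth [0.5744 0.2865 0.0884] bottom [0.5861 0.2442 0.0361]
489 az -12.8 tilt 37.8 rms 0.0015 0.92 len 0.0686 mouth [0.5754 0.2863 0.0899] bottom [0.5847 0.2453 0.0357]
green both
830 az -13.8 tilt 40.1 rms 0.0015 0.92 len 0.0721 mouth [0.5746 0.2868 0.0882] bottom [0.5857 0.2417 0.0329]
830 az -13.6 tilt 38.7 rms 0.0016 0.94 len 0.0719 mouth [0.5748 0.2864 0.089 ] bottom [0.5854 0.2427 0.0328]
white scene
354 az -5.7 tilt 40.1 rms 0.0016 0.95 len 0.0846 mouth [0.5601 0.0867 0.087 ] bottom [0.5656 0.0326 0.0222]
354 az -6.9 tilt 39.0 rms 0.0016 0.95 len 0.0845 mouth [0.5597 0.0864 0.0877] bottom [0.566  0.0336 0.022 ]
white top
479 az -7.6 tilt 40.1 rms 0.0015 0.87 len 0.0886 mouth [0.56   0.0874 0.088 ] bottom [0.5676 0.0309 0.0201]
479 az -5.9 tilt 37.2 rms 0.0015 0.93 len 0.0879 mouth [0.561  0.08
[... 731 characters left out ...]
1.41 -0.71]
81.6
   [-0.42  0.11  1.87 -0.    1.16 -1.85]
   [-0.42 -0.01  1.77 -0.    1.38 -1.85]
   [ 0.57  0.62  1.29 -0.57  1.65 -0.77]
   [ 0.63  0.64  1.14 -0.56  1.78 -0.79]
   [-0.85  0.26  1.68 -0.    1.2  -2.28]
   [-0.85  0.16  1.58 -0.    1.41 -2.28]
171.6
   None
   None
   [ 0.57  0.62  1.29 -0.57  1.65 -2.34]
   [ 0.63  0.64  1.14 -0.56  1.78 -2.37]
   [-0.85  0.26  1.68 -0.    1.2   2.44]
   [-0.85  0.16  1.58 -0.    1.41  2.44]
-98.4
   [-0.42  0.11  1.87 -0.    1.16  1.29]
   [-0.42 -0.01  1.77 -0.    1.38  1.29]
   [ 0.57  0.62  1.29 -0.57  1.65  2.37]
   [ 0.63  0.64  1.14 -0.56  1.78  2.35]
   [-0.85  0.26  1.68 -0.    1.2   0.87]
   [-0.85  0.16  1.58 -0.    1.41  0.87]
```

```bash
python3 - <<'E'
from h import *
for n in("top","scene"):
    c=dict(np.load(n+"0.npz"));P=cloud(c).reshape(-1,3);P=P[np.isfinite(P[:,0])]
    for y0 in np.arange(-.7,-.4,.05):
        r=[]
        for x0 in np.arange(.2,.8,.05):
            k=(P[:,0]>x0)&(P[:,0]<x0+.05)&(P[:,1]>y0)&(P[:,1]<y0+.05); r.append(round(float(P[k,2].max()),2) if k.any() else None)
        print(n,round(y0,2),r)
E
```

```text
top -0.7 [0.0, 0.0, 0.0, 0.0, 0.17, 0.17, 0.17, 0.23, 0.17, 0.01, 0.01, 0.0, 0.07]
top -0.65 [0.0, 0.23, 0.24, 0.0, 0.17, 0.3, 0.25, 0.17, 0.17, 0.0, 0.0, 0.0, 0.07]
top -0.6 [0.01, 0.32, 0.0, 0.0, 0.17, 0.33, 0.35, 0.17, 0.0, 0.0, 0.0, 0.0, 0.07]
top -0.55 [0.35, 0.35, 0.0, 0.0, 0.05, 0.17, 0.17, 0.17, 0.0, 0.0, 0.0, 0.01, 0.07]
top -0.5 [0.0, 0.35, 0.0, 0.0, 0.0, 0.0, 0.0, 0.0, 0.01, 0.0, 0.01, 0.01, 0.07]
top -0.45 [0.0, 0.0, 0.01, 0.0, 0.0, 0.09, 0.09, 0.0, 0.05, 0.07, 0.0, 0.0, 0.07]
scene -0.7 [0.0, None, None, None, 0.17, 0.17, 0.21, 0.23, 0.17, 0.0, 0.0, None, None]
scene -0.65 [0.0, 0.37, 0.35, None, 0.17, 0.36, 0.38, 0.36, 0.17, 0.0, 0.0, 0.0, None]
scene -0.6 [0.31, 0.43, 0.48, 0.0, 0.17, 0.43, 0.43, 0.35, 0.0, 0.0, 0.0, 0.0, None]
scene -0.55 [0.55, 0.55, 0.54, 0.0, 0.04, 0.17, 0.17, 0.17, 0.0, 0.0, 0.0, 0.0, 0.07]
scene -0.5 [0.0, 0.55, 0.54, 0.0, 0.0, 0.0, 0.0, 0.0, 0.0, 0.01, 0.0, 0.0, 0.07]
scene -0.45 [0.49, 0.54, 0.0, 0.0, 0.0, 0.09, 0.09, 0.0, 0.06, 0.06, 0.03, 0.0, 0.07]
```

```bash
cat >> h.py <<'E'
from scipy.spatial.transform import Rotation as Ro
def quat(M): x=Ro.from_matrix(M).as_quat(); return [float(k) for k in (x[3],x[0],x[1],x[2])]
def down(yawdeg):
    y=np.radians(yawdeg); x=np.array([np.cos(y),np.sin(y),0]);z=np.array([0,0,-1.]);return np.c_[x,np.cross(z,x),z]
def tool(a,xhint):
    # tool z = -a, x nearest xhint
    a=np.array(a,float);x=np.array(xhint,float);x=x-a*(x@a);x/=np.linalg.norm(x);z=-a
    return np.c_[x,np.cross(z,x),z]
E
python3 - <<'E'
from h import *
from station import env
q=quat(down(-8.4))
env.movel([.30,-.42,.30],velocity=.25)
env.move_to([.541,-.1205,.255],q)
print(env.current_t(),env.current_ee_pos(),env.current_orientation())
c=env.capture("wrist"); np.savez("w0.npz",**c); cv2.imwrite("pics/w0.png",c["color"])
print(c["intrinsics"],c["hand_eye"].round(3))
E
```

```text
2.475 [ 0.54088307 -0.12152202  0.2550096 ] [ 1.53527845e-04  9.97252583e-01 -7.40760533e-02 -1.86122540e-05]
[[309.70691629   0.         320.21231337]
 [  0.         309.70691629 204.45981491]
 [  0.           0.           1.        ]] [[ 1.    -0.001  0.001 -0.001]
 [ 0.     0.969  0.246 -0.071]
 [-0.002 -0.246  0.969 -0.179]
 [ 0.     0.     0.     1.   ]]
```

View pics/w0.png

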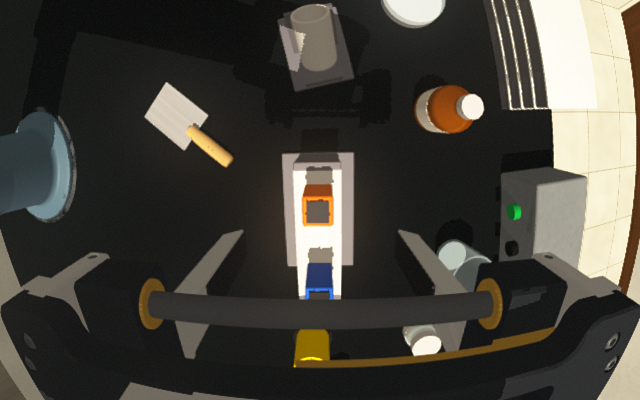

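```bash
python3 - <<'E'
from h import *
from station import env
p=[.5405,-.1205]
print(env.movel(p+[.125],velocity=.12,max_force=15))
env.clamp(25); print(env.current_gripper_width(),env.current_force())
print(env.movel(p+[.245],velocity=.1,max_force=20)); print(env.current_t(),env.current_ee_pos(),env.current_gripper_width(),env.current_force())
for n in("scene","wrist"):
    c=env.capture(n); np.savez(n+"1.npz",**c); cv2.imwrite(f"pics/{n}1.png",c["color"] if n=="wrist" else cv2.resize(c["color"][60:260,160:480],None,fx=2.5,fy=2.5))
E
```

```text
False
0.027700929380802226 [-0.49084649 -0.17974627  0.8514937 ]
False
6.1333 [ 0.54011035 -0.12031835  0.24408452] 0.027710913164851296 [ 0.22850712  0.63842475 -1.3587069 ]
```

View pics/scene1.png

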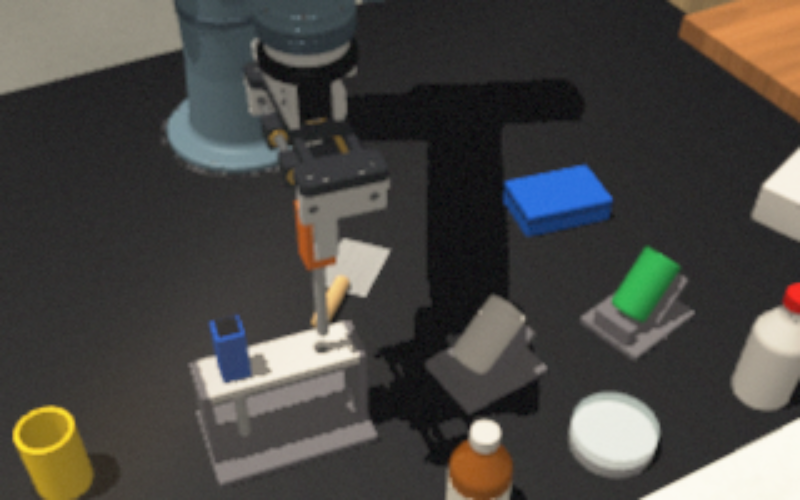

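View pics/wrist1.png

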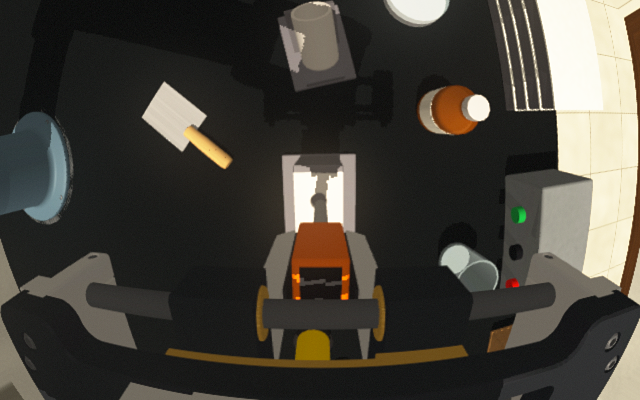

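```bash
cat >> h.py <<'E'
az=np.radians(-13.6);t=np.radians(40)
A=np.array([np.sin(t)*np.sin(az),np.sin(t)*np.cos(az),np.cos(t)]); MOUTH=np.array([.5752,.2862,.0882]); L=.113
TQ=tool(A,[np.cos(az),-np.sin(az),0])
def proj(c,X):
    p=c["R"]@np.array(X)+c["t"];p=c["intrinsics"]@p;return (p[:2]/p[2]).round(1)
E
python3 - <<'E'
from h import *
from station import env
c=dict(np.load("scene1.npz")); print("pred tip px",proj(c,[.5401,-.1203,.131]))
env.movel([.54,-.12,.34],velocity=.2)
q=quat(TQ); w=MOUTH+A*(.05+L)
print(A,w,env.solve_ik(list(w),q))
env.movel(list(w+np.array([0,0,.03])),q,velocity=.15)
env.movel(list(w),velocity=.1)
env.sleep(.3)
print(env.current_t(),env.current_ee_pos(),env.current_force())
M=Ro.from_quat(np.roll(env.current_orientation(),-1)).as_matrix(); tip=np.array(env.current_ee_pos())+M[:,2]*L; print("tip",tip,"axis ang",np.degrees(np.arccos(-M[:,2]@A)))
for n,(x0,y0,w_,h_) in dict(scene=(360,110,120,90),top=(150,160,120,90)).items():
    c=env.capture(n); np.savez(n+"2.npz",**c); cv2.imwrite(f"pics/{n}2.png",cv2.resize(c["color"][y0:y0+h_,x0:x0+w_],None,fx=6,fy=6,interpolation=cv2.INTER_CUBIC))
    print(n,"tip pred crop",(proj(c,tip)-[x0,y0])*6,"handle underside",(proj(c,tip-M[:,2]*.1)-[x0,y0])*6,"mouth",(proj(c,MOUTH)-[x0,y0])*6)
E
```

```text
pred tip px [289.3 192.5]
[-0.15114644  0.62476449  0.76604444] [0.55056313 0.38803661 0.21306524] [ 0.68745948  0.53980402  1.28315973 -0.61948433  1.65055133  0.50595906]
11.2083 [0.5508133  0.38824308 0.21376247] [-0.8817715  -0.80515749 -0.45857626]
tip [0.56797985 0.31771037 0.12716312] axis ang 0.05826198621693066
scene tip pred crop [453.6 216. ] handle underside [576.6  25.2] mouth [393. 309.]
top tip pred crop [103.8 235.8] handle underside [-164.4  233.4] mouth [222.  237.6]
```

View pics/scene2.png

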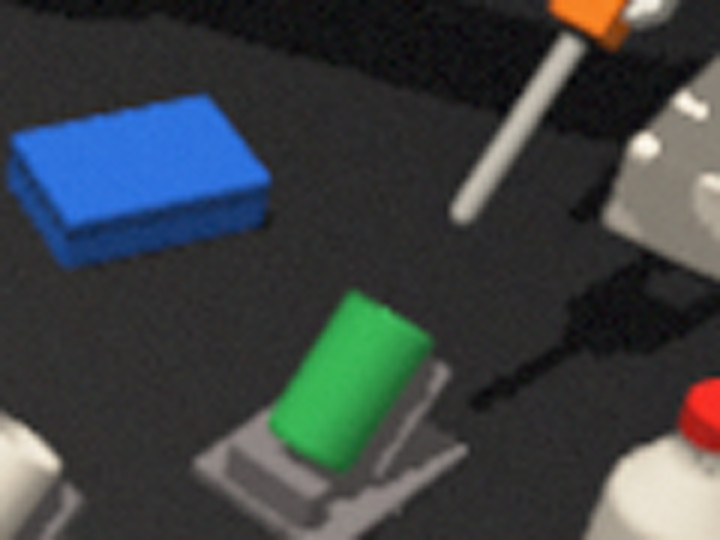

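View pics/top2.png

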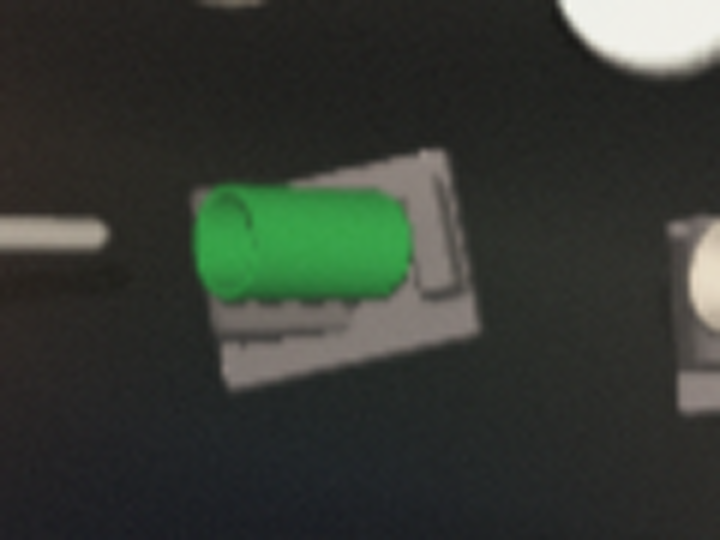

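```bash
python3 - <<'E'
from h import *
from station import env
p=MOUTH+A*(L-.054)
print(env.movel(list(p),velocity=.06,max_force=6)); print(env.current_ee_pos(),p,env.current_force())
env.sleep(1.2)
M=Ro.from_quat(np.roll(env.current_orientation(),-1)).as_matrix(); tip=np.array(env.current_ee_pos())+M[:,2]*L
print("depth",(MOUTH-tip)@A,"lat",np.linalg.norm(np.cross(tip-MOUTH,A)),env.current_t(),env.current_force())
for n,(x0,y0,w_,h_) in dict(scene=(360,110,120,90),top=(150,160,120,90)).items():
    c=env.capture(n); np.savez(n+"3.npz",**c); cv2.imwrite(f"pics/{n}3.png",cv2.resize(c["color"][y0:y0+h_,x0:x0+w_],None,fx=6,fy=6,interpolation=cv2.INTER_CUBIC))
    print(n,"handle underside pred",(proj(c,tip-M[:,2]*.1)-[x0,y0])*6)
E
```

```text
False
[0.56639094 0.32332954 0.13370946] [0.56628236 0.3230611  0.13339662] [-0.35996939 -0.08389079 -0.9959993 ]
depth 0.053986192604972484 lat 1.5616422518252476e-05 14.3917 [ 0.17169906 -0.48641456 -1.43377872]
scene handle underside pred [447.6 224.4]
top handle underside pred [114.6 237. ]
```

View pics/scene3.png

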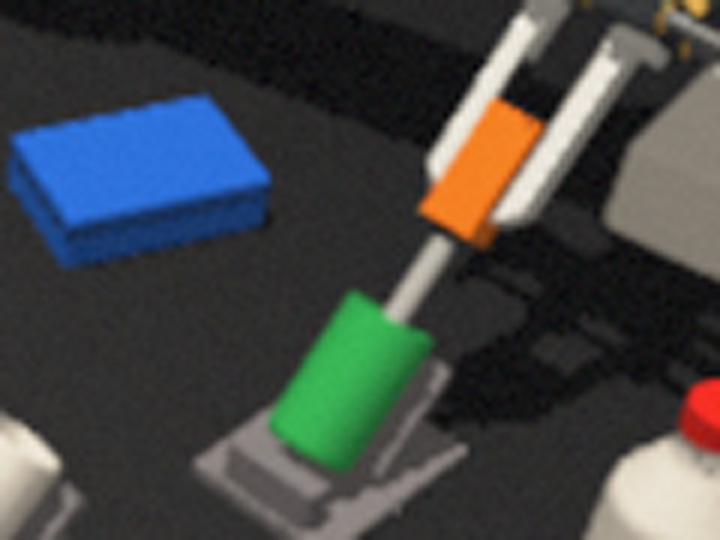

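View pics/top3.png

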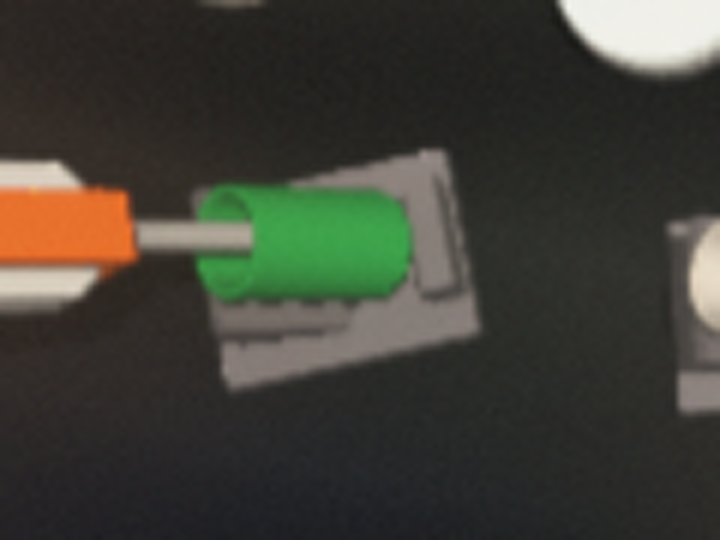

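```bash
cat >> h.py <<'E'
B=np.radians(15);C=np.array([0,np.sin(B),np.cos(B)]); CUP=np.array([.490,-.389,0]); CQ=tool(C,[1,-.1,0])
def cuptcp(s): return list(CUP+np.array([0,-.009,.007])+C*(s+L))
E
python3 - <<'E'
from h import *
from station import env
env.movel(list(MOUTH+A*(L+.06)),velocity=.1)
p=np.array(env.current_ee_pos()); env.movel([p[0],p[1],.36],velocity=.2)
h=cuptcp(.105); q=quat(CQ)
print(env.solve_ik(h,q))
env.movel([h[0],h[1],.36],q,velocity=.2)
env.movel(h,velocity=.12); env.sleep(.3)
M=Ro.from_quat(np.roll(env.current_orientation(),-1)).as_matrix(); tip=np.array(env.current_ee_pos())+M[:,2]*L; print("tip",tip,env.current_t(),env.current_gripper_width())
for n,(x0,y0,w_,h_) in dict(scene=(130,180,120,90),top=(420,190,120,90)).items():
    c=env.capture(n); cv2.imwrite(f"pics/{n}4.png",cv2.resize(c["color"][y0:y0+h_,x0:x0+w_],None,fx=6,fy=6,interpolation=cv2.INTER_CUBIC))
    print(n,"tip pred",(proj(c,tip)-[x0,y0])*6,"rim",(proj(c,CUP+[0,0,.085])-[x0,y0])*6)
E
```

```text
[-0.7050226   0.03073117  1.79038597 -0.21695122  1.15734254 -0.53755474]
tip [ 0.49018862 -0.3709537   0.10879606] 22.1083 0.027640403635031115
scene tip pred [319.8 252.6] rim [288.6 307.2]
top tip pred [296.4 258. ] rim [319.8 265.8]
```

View pics/scene4.png

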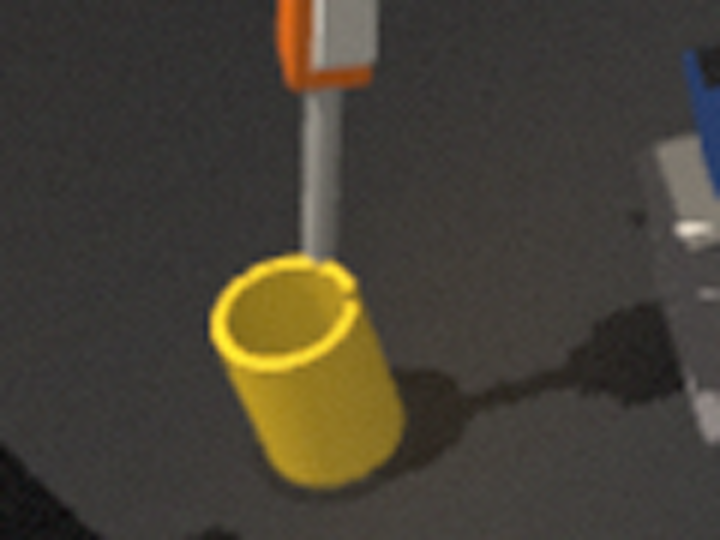

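View pics/top4.png

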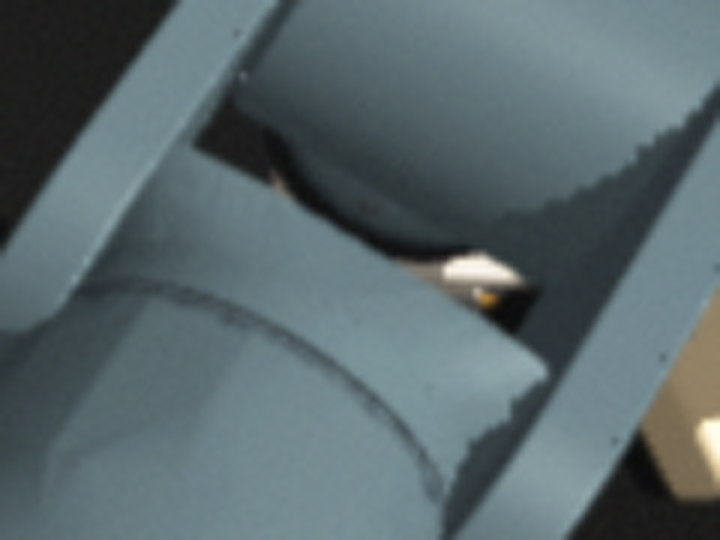

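```bash
python3 - <<'E'
from h import *
from station import env
print(env.movel(cuptcp(.02),velocity=.08,max_force=5)); print(env.current_ee_pos(),cuptcp(.02),env.current_force())
print(env.movel(cuptcp(-.008),velocity=.03,max_force=4)); 
M=Ro.from_quat(np.roll(env.current_orientation(),-1)).as_matrix(); tip=np.array(env.current_ee_pos())+M[:,2]*L
print(tip,tip-CUP,env.current_force(),env.current_t())
c=env.capture("scene");x0,y0=130,150; cv2.imwrite("pics/scene5.png",cv2.resize(c["color"][y0:y0+120,x0:x0+120],None,fx=5,fy=5,interpolation=cv2.INTER_CUBIC))
E
```

```text
False
[ 0.49040952 -0.36382376  0.13625304] [np.float64(0.49), np.float64(-0.3635770670013648), np.float64(0.1354681348964461)] [-0.24422787 -0.25661671 -0.93239242]
True
[ 0.48976175 -0.39833922  0.00438127] [-0.00023825 -0.00933922  0.00438127] [-0.70797266  1.69657989  4.19769715] 24.1333
```

View pics/scene5.png

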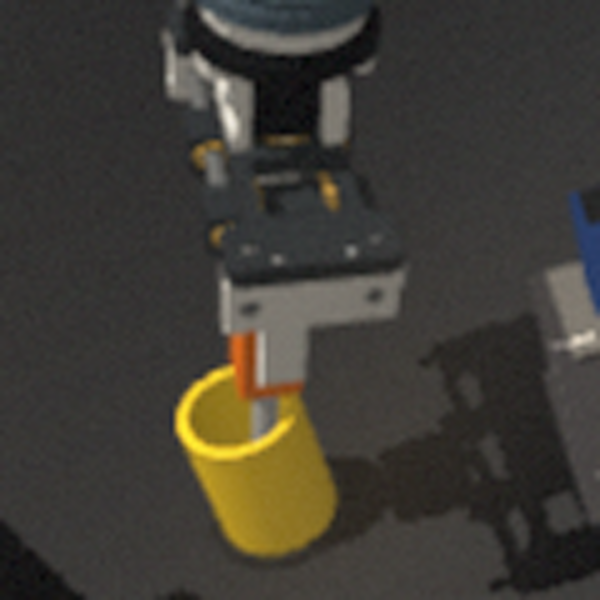

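```bash
python3 - <<'E'
from h import *
from station import env
env.open(); env.sleep(.8); print(env.current_gripper_width(),env.current_force(),env.current_t())
c=env.capture("scene");x0,y0=130,150; cv2.imwrite("pics/scene6.png",cv2.resize(c["color"][y0:y0+120,x0:x0+120],None,fx=5,fy=5,interpolation=cv2.INTER_CUBIC))
c=env.capture("wrist"); cv2.imwrite("pics/wrist6.png",c["color"])
E
```

```text
0.09375730444540242 [-0.32703708 -0.53382875  0.39761105] 26.0917
```

View pics/scene6.png

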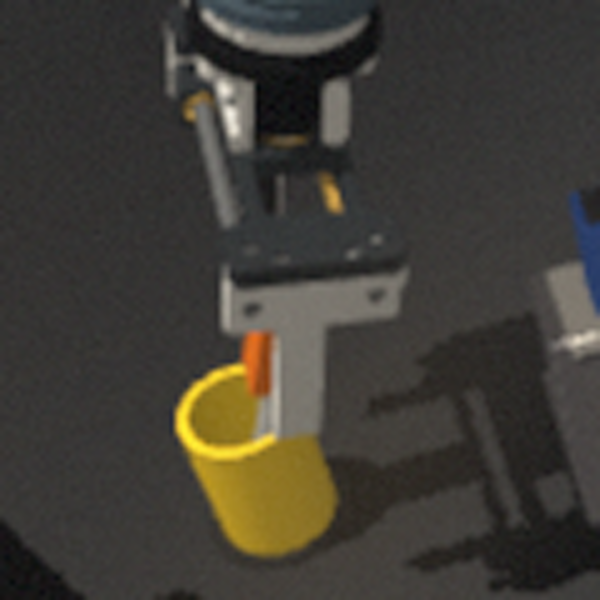

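View pics/wrist6.png

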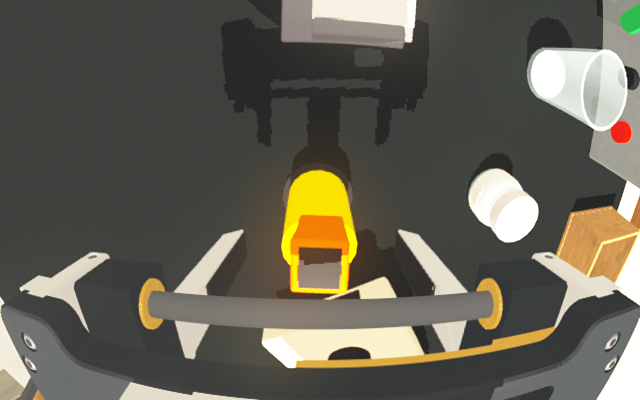

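The probe stands free between the fingers (handle around (320,255) in the wrist view, with clear gaps on both sides). I'll back the gripper out along the tool axis.

```bash
python3 - <<'E'
from h import *
from station import env
print(env.movel(cuptcp(.12),velocity=.1,max_force=6))
p=np.array(env.current_ee_pos()); env.movel([.40,-.25,.40],velocity=.2); env.sleep(.5)
print(env.current_t(),env.current_force())
for n in("scene","top"):
    c=env.capture(n); np.savez(n+"7.npz",**c); cv2.imwrite(f"pics/{n}7.png",c["color"])
    P=cloud(c);H=hsv(c);m=(H[...,0]<15)&(H[...,1]>150)&(H[...,2]>80)&np.isfinite(P[...,0])
    k=m&(np.linalg.norm(P[...,:2]-CUP[:2],axis=-1)<.1); 
    if k.any(): print(n,k.sum(),P[k].min(0).round(3),P[k].max(0).round(3),P[k].mean(0).round(3))
    d0=np.load(n+"0.npz")["color"].astype(int); dm=(abs(d0-c["color"]).max(-1)>60).astype(np.uint8); cv2.imwrite(f"pics/{n}7d.png",dm*255)
E
```

```text
False
29.275 [ 0.4154342  -0.67169441  0.53571138]
scene 316 [ 0.42  -0.383 -0.   ] [ 0.507 -0.336  0.162] [ 0.5   -0.36   0.133]
```

View pics/scene7.png

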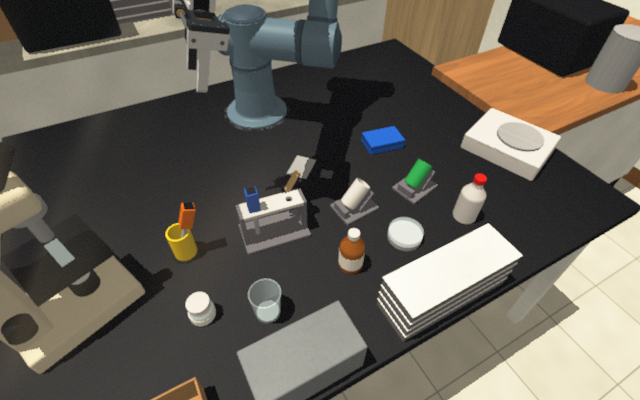

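View pics/top7.png

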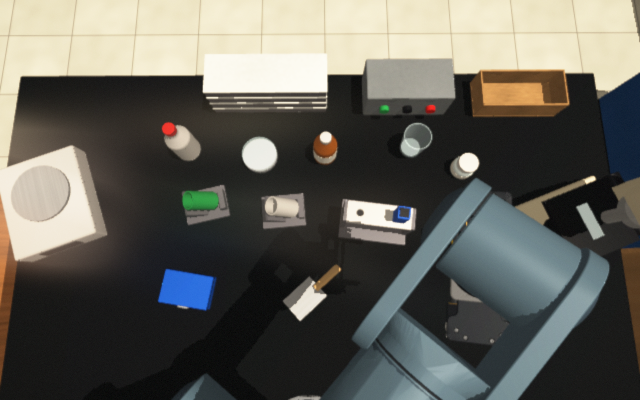

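View pics/scene7d.png

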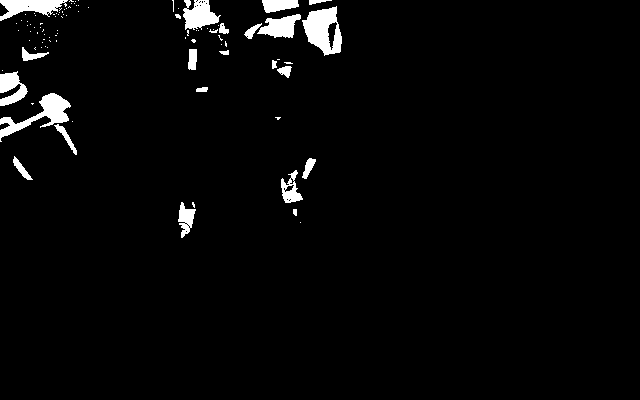

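```bash
python3 - <<'E'
from station import env
env.sleep(.5); env.finish_job(); print(env.current_t())
E
```

```text
the job is handed in; nothing more can be done
the job is handed in; nothing more can be done
```

I dipped the orange probe in the green pot, stood it tip down in the yellow cup, let go and handed the job in at about 30 s of the 64 s allowed. The system gives no verdict, so the checks below are mine.

- **Dip:** by the arm's readings the tip went about 54 mm down the pot's axis and stayed there for over 1.2 s. The force reading changed by less than 6 N. The camera views agreed with the depth and centring to within a few millimetres.
- **Placing:** I lowered the probe into the cup at a 15° lean until it touched the floor with about 4 N, then opened the fingers and backed out without touching it.
- **Last pictures:** the scene view shows the probe in the cup with its handle up. Its top is at about 0.16 m, which fits a lean of about 15°. The blue probe and the bystanders match the first picture. The one change, at the spatula, I took to be the arm's shadow. In the top view the arm hid the cup, so that view could not confirm the placing.
- **Disagreements:** the calibrated positions and the pictures differed by about 1–2 pixels (2–5 mm), within the clearances. The force reading showed about 0.9 N with the arm clear of everything at the end, which I took as sensor drift.

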